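Nest the upside-down domed lids below the kitchen rack

ROBOT

A 7-joint arm with a two-finger parallel gripper is mounted at the origin on the work surface. World frame = base frame: x ahead of the robot, y to its left, z up, the work surface at z = 0. Lengths are in m, angles in rad, forces in N, time in s.
With the tool pointing down it reaches from about 0.4 to 0.85 m from the base axis. Payload 6.9 kg.
Tool frame: the origin (TCP) lies on the centre line of the jaws, within the pads' length; the fingertips stand 25 mm ahead of it and the grasp point (between the pads) lies 6 mm ahead of it; z points along the fingers, y is the line along which they close (so a half turn about z gives the same grasp; the last joint's range is limited). The gripper opens to 85 mm and grips with 20 to 120 N. Pads are 22 mm wide; open, the fingers measure 114 mm over their backs; the gripper's body (76 mm by 85 mm) begins 54 mm behind the grasp point. The pads swing forward as they close: fully open they stand 13 mm farther back than shut.
Start: joints at [-1.242, 0.507, -0.238, 1.5, 0.126, 1.149, -0.155], TCP at [0.139, 0.609, 0.256] pointing down, gripper open.
Joint ranges: [-3.08, 3.08], [-0.24, 2.05], [-1.43, 1.35], [0, 2.5], [-1.52, 4.66], [0.17, 1.96], [-2.89, 2.89]. Speed limits (rad/s): [2.39, 2.39, 3.14, 3.14, 3.14, 3.14, 3.14].

INTERFACE

Orientations are given as a rotation vector (axis times angle).
In Python, from bench import sensors, eyes, workorder gives the robot as it stands.
- The arm moves only by the tool servo_tool, never from a script. Its argument "commands" is a list that holds one entry, the list of rows, each a list of 7 numbers: the shift along the tool's x, y, z in cm, then the turn, a rotation vector about the tool's x, y, z in rad, then the opening, from 0 (shut) to 1 (fully open). A call has 1 to 5 rows; each row shifts and turns the commanded pose from where the row before left it, along the tool's axes as they then stand; what a row does not reach is not made up. A row lasts 1/10 s, in which the tool goes at most 50 mm and 8.59 degrees, less where a joint would pass 70% of its speed; a pose out of reach is approached as far as the arm can. A call is refused whole if a number of a shift passes 5 or a number of a turn 0.15, either way. A call with a gripper value outside its range is refused whole. The fingers move at their own pace and stop on an object; "squeeze" is the grip in N (left out, the last holds). Time passes only in rows, so rows that do not move let the fingers close. It gives the time, the measured TCP pose, the force, the opening and the grip force at its end, in the units of the state.
- sensors.observe(): the state, without advancing time (a new reading comes with each control period).
- eyes.camera(name): name is "scene" or "top" or "wrist"; returns a dict with "frame" (480x640x3 uint8, red, green, blue), "K" (3x3 intrinsics, pixels), "extrinsics" (4x4, takes a point from world to camera coordinates). Camera axes: x right, y down, z forward; pixel columns grow to the right and rows downward; lengths in m; the calibration is good to about 2 mm. The wrist camera is an equidistant fisheye: a pixel r from the principal point sees the ray r / f radians off the axis. A picture is of the moment at which its call begins. There is no depth.
- workorder.hand_in(): hands the job in; it is judged then, once.
Trained networks look in a picture, given as the dict that the camera call returned (one of the last four; its "shot" number tells which), for a name from the list of things; names that differ only in an ending like _2 or _b are one class to them, and where a whole thing is asked for, a point or a joint stands for the part that bears it (a point fixed in the world has none). Each returns a list of dicts, best first, with "score" (0 to 1); they miss things now and then, are a little off and sometimes report something else, mostly with a low value. They report only what shows in the picture. A call takes as long as a camera call. They do not tell look-alikes from the thing itself.
- eyes.recognise(name, picture): "bbox" ([left, top, right, bottom] in pixels, round what is visible of it).
- eyes.place_of(name, picture): "centre" ([column, row] in pixels: a listed point, or the origin of a listed thing).
The state is a dict: "time_s": time; "joint_pos": joint angles; "dq": joint speeds; "tau": joint torques, N m; "eef_pos": TCP position; "eef_rot": TCP orientation; "force": force on the tool from outside, world axes, zero at the start; "wrist_torque": the same for the moment, N m; "grip_width": finger opening in m; "finger_force": force on a finger pad.
Only numpy, scipy, OpenCV 4.12 (cv2) and the standard library are available. Lean on these libraries where they do the work, as an engineer would, in place of code of your own. Each camera call takes 0.05 s, during which the arm holds its last target. There are 200 camera calls.

TASK

Nest the three blue enamel domed lids for storage, all hollow side up as they lie now: the middle-sized lid cupped inside the largest, and the smallest cupped inside the middle-sized one, each sitting level near the middle of the next, with the largest standing on the counter. Set the lids down rather than dropping them, let go, and leave the white dish where it is.

Things in the scene. Friction and masses are not known exactly. Their poses are not given: they have to be found in the camera images.
- large_c (a point): Largest domed lid, blue enamel, round, 136 mm across the rim, 24 mm high, 3 mm thick, 220 g. Inside floor flat over 66 mm across, 3 mm above the underside; the wall slopes out from it to a 130 mm wide mouth. Lies hollow side up on its flat crown. Point: on its axis, half-way up; z up out of the hollow.
- middle_c (a point): Middle-sized domed lid, blue enamel, round, 66 mm across outside (upright skirt over its top 12 mm, to be gripped from above), 26 mm high, 3 mm thick, 80 g; crown 44 mm across. Inside floor flat over 38 mm across, 3 mm above the underside; mouth 60 mm wide. Lies hollow side up on its flat crown. Point: on its axis, half-way up; z up out of the hollow.
- small_c (a point): Smallest domed lid, bell-shaped, blue enamel, round, 44 mm across outside (upright skirt over its top 20 mm, to be gripped from above), 36 mm high, 50 g; crown 26 mm across. Once nested its rim stands 13 mm above the rim of the middle-sized lid. Lies hollow side up on its flat crown. Point: on its axis, half-way up; z up out of the hollow.
- dish_c (a point): White ceramic dish, a bystander: 70 mm across, 30 mm high, among the lids. Point: on its axis, half-way up. A terracotta mug and an amber jar (both under 100 mm high) stand more than 30 mm beyond the lids, away from the robot; an orange tiffin box 75 mm high stands to the left of them all.
There are look-alikes about, which are no part of the job. Leave any red look-alike of the part that bears middle_c alone.

How it is judged:
By the outcome, as a careful person would: the job done as asked, in the order asked, and still so for the second after the job is handed in, with the robot touching nothing.
It also fails if it takes over 61 s, if anything falls off the work surface, if the arm or the gripper's body presses on something with over 40 N, if the wrist force passes 120 N, or if a joint passes its speed limit or range.

## Working session

There is one attempt and no reset: what is moved stays moved. The work goes in short steps, Python scripts to look and compute and a tool call to move; the robot and the scene stay as the last step left them, time stands still between calls to the robot, and variables do not carry over. Pictures are saved under pics/ and viewed, at most 10 in all, crops included, and the job is handed in when it is done.

Besides the shell and the picture viewer there is one more tool, called after "Call:" as a command line: name --argument value ..., lists and objects as JSON in quotes. servo_tool: Moves the arm, as the interface text tells. Its arguments: {"type":"object","properties":{"commands":{"type":"array","items":{"type":"array","items":{"type":"array","items":{"type":"number"}}}},"squeeze":{"type":"number"}},"required":["commands"]}

```bash
mkdir -p pics; cat > h.py <<'E'
import numpy as np, cv2
from bench import sensors, eyes, workorder
from scipy.spatial.transform import Rotation as R
def ray(p,px):
    K=p["K"];E=np.array(p["extrinsics"]);d=np.linalg.inv(K)@[px[0],px[1],1]
    return -E[:3,:3].T@E[:3,3], E[:3,:3].T@d
def onz(p,px,z):
    o,d=ray(p,px); return o+d*(z-o[2])/d[2]
def proj(p,X):
    E=np.array(p["extrinsics"]);c=E[:3,:3]@X+E[:3,3];u=np.array(p["K"])@c;return u[:2]/u[2]
def save(n,f): cv2.imwrite(f"pics/{n}.png",f[:,:,::-1])
E
python3 - <<'E'
from h import *
s=sensors.observe();print(s["eef_pos"],s["eef_rot"],s["grip_width"],s["time_s"])
Z=dict(large_c=.012,middle_c=.013,small_c=.018,dish_c=.015)
for n in("top","scene"):
    p=eyes.camera(n);save(n+"0",p["frame"])
    for k,z in Z.items():
        for r in eyes.place_of(k,p)[:4]: print(n,k,round(r["score"],2),np.round(r["centre"]),np.round(onz(p,r["centre"],z),3))
E
```

```text
[0.13868369 0.608941   0.25546222] [-3.50769992e-01 -3.12177647e+00  2.73857816e-03] 0.08514720448329312 0.0
top large_c 0.73 [476. 296.] [ 0.506 -0.321  0.012]
top middle_c 0.96 [246. 224.] [0.633 0.193 0.013]
top middle_c 0.89 [161. 267.] [0.523 0.369 0.013]
top middle_c 0.83 [205. 174.] [0.742 0.297 0.013]
top middle_c 0.63 [189. 222.] [0.63  0.32  0.013]
top small_c 0.87 [290. 285.] [0.502 0.084 0.018]
top dish_c 0.87 [372. 256.] [ 0.578 -0.092  0.015]
scene large_c 0.66 [186. 372.] [ 0.505 -0.319  0.012]
scene middle_c 0.87 [444. 194.] [0.752 0.296 0.013]
scene middle_c 0.79 [374. 205.] [0.632 0.192 0.013]
scene middle_c 0.71 [398. 167.] [0.628 0.316 0.013]
scene middle_c 0.68 [366. 131.] [0.514 0.376 0.013]
scene small_c 0.78 [302. 210.] [0.502 0.098 0.018]
```

View pics/top0.png

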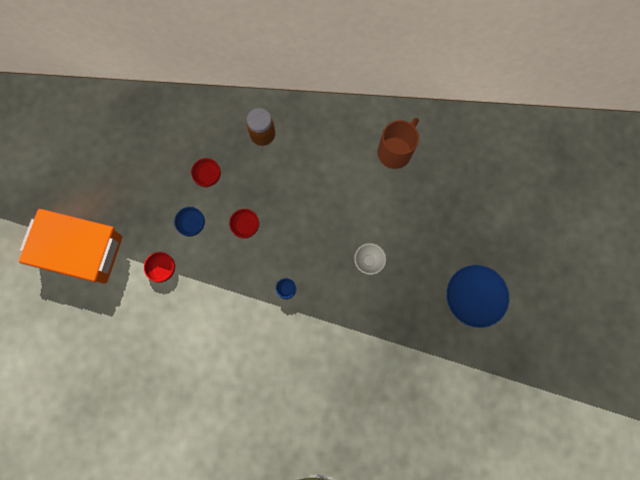

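View pics/scene0.png

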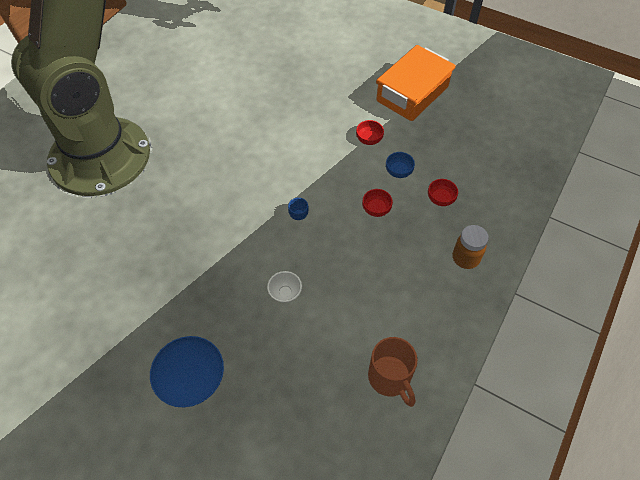

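Candidates for the middle lid in the top view are blue at (189,222) and red at (245,223), (205,172) and (160,267). I choose the blue one. The small lid is at (287,288), the large at (478,296), and the dish at (370,259). Next I refine the positions by fitting silhouettes and check one crop.

```bash
cat >> h.py <<'E'
from scipy.optimize import least_squares
def sil(p,c,rt,zt,rb,z0=0):
    t=np.linspace(0,2*np.pi,60)
    P=[proj(p,np.array([c[0]+r*np.cos(a),c[1]+r*np.sin(a),z])) for r,z in((rt,z0+zt),(rb,z0)) for a in t]
    P=np.array(P);return np.r_[P.min(0),P.max(0)+0]
def blobs(p):
    f=cv2.cvtColor(p["frame"],cv2.COLOR_RGB2HSV);m=cv2.inRange(f,(100,110,25),(130,255,255))
    n,l,st,c=cv2.connectedComponentsWithStats(m);return [s for s in st[1:] if s[4]>60]
def locate(p,guess,rt,zt,rb,z0=0):
    g=sil(p,guess,rt,zt,rb,z0);gc=(g[:2]+g[2:])/2
    b=min(blobs(p),key=lambda s:np.hypot(*(s[:2]+s[2:4]/2-gc)))
    bb=np.r_[b[:2],b[:2]+b[2:4]]-.5
    r=least_squares(lambda c:sil(p,c,rt,zt,rb,z0)-bb,guess);return r.x,r.fun
L=dict(large=((.506,-.321),.068,.024,.034),middle=((.63,.318),.033,.026,.022),small=((.502,.09),.022,.036,.013))
E
python3 - <<'E'
from h import *
for n in("top","scene"):
    p=eyes.camera(n)
    for k,a in L.items(): 
        x,f=locate(p,*a);print(n,k,np.round(x,4),np.round(f,1))
    if n=="top": save("crop",cv2.resize(p["frame"][150:310,130:330],None,fx=3.5,fy=3.5))
print(np.round(R.from_rotvec(sensors.observe()["eef_rot"]).as_matrix(),4))
E
```

```text
top large [ 0.5056 -0.3197] [-0.7 -0.2  0.7  0.2]
top middle [0.628  0.3181] [ 0.  0. -0. -0.]
top small [0.4932 0.0919] [-0.3  0.2  0.3 -0.2]
scene large [ 0.5073 -0.3182] [-0.3 -0.4  0.3  0.3]
scene middle [0.6308 0.3184] [ 0.   0.1 -0.  -0.1]
scene small [0.495  0.0926] [-0.2 -0.3  0.2  0.3]
[[-0.975  0.222  0.   ]
 [ 0.222  0.975 -0.   ]
 [-0.    -0.    -1.   ]]
```

View pics/crop.png

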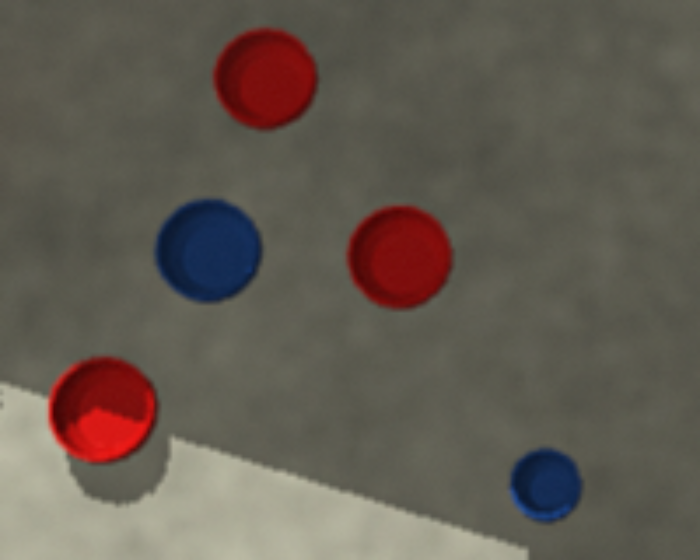

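The crop confirms it: the blue middle lid is at (209,250), three red look-alikes surround it, and the small blue lid is at (546,485). Now I move over the middle lid.

Call:
servo_tool --commands '[[[-4.5,-1.5,0,0,0,0,1],[-4.5,-1.5,0,0,0,0,1],[-4.5,-1.5,0,0,0,0,1],[-4.5,-1.5,0,0,0,0,1],[-4.5,-1.5,0,0,0,0,1]]]' --squeeze 30

```text
time_s: 1.1
eef_pos: [0.3429, 0.4852, 0.2565]
eef_rot: [0.35, 3.122, 0.001]
force: [-0.5, 0.6, 0.3]
grip_width: 0.0855
finger_force: 0.0
```

Call:
servo_tool --commands '[[[-4.5,-1.5,0,0,0,0,0.9],[-4.5,-1.5,0,0,0,0,0.9],[-4.5,-1.5,0,0,0,0,0.9],[-4.5,-1.5,0,0,0,0,0.9],[-4.5,-1.5,0,0,0,0,0.9]]]'

```text
time_s: 1.6
eef_pos: [0.5458, 0.3621, 0.2565]
eef_rot: [0.351, 3.122, 0.001]
force: [0.7, 0.9, 0.4]
grip_width: 0.077
finger_force: 0.0
```

Call:
servo_tool --commands '[[[-4.5,-1.3,2,0,0,0,0.9],[-4.5,-1.2,2,0,0,0,0.9],[0,0,4,0,0,0,0.9],[0,0,4,0,0,0,0.9],[0,0,0,0,0,0,0.9]]]'

```text
time_s: 2.1
eef_pos: [0.6223, 0.3175, 0.1307]
eef_rot: [-0.35, -3.113, 0.01]
force: [-0.9, -0.0, -0.8]
grip_width: 0.0769
finger_force: 0.0
```

```bash
cat > w.py <<'E'
from h import *
import sys
s=sensors.observe();Rt=R.from_rotvec(s["eef_rot"]).as_matrix()
p=eyes.camera("wrist");save(sys.argv[1],p["frame"])
print(s["eef_pos"],s["grip_width"],s["force"],s["time_s"],np.round(Rt[2],3))
for t in((.6294,.3183),(.5065,-.319),(.494,.0923)): print("cm",np.round(100*Rt.T@(np.r_[t,s["eef_pos"][2]]-s["eef_pos"]),2))
E
python3 w.py w1
```

```text
[0.62226297 0.31750346 0.13074547] 0.07693196112178134 [-0.93737092 -0.04406166 -0.80879408] 2.1 [ 0.008 -0.007 -1.   ]
cm [-0.68  0.24 -0.01]
cm [ -2.87 -64.63   0.44]
cm [  7.5  -24.81   0.24]
```

View pics/w1.png

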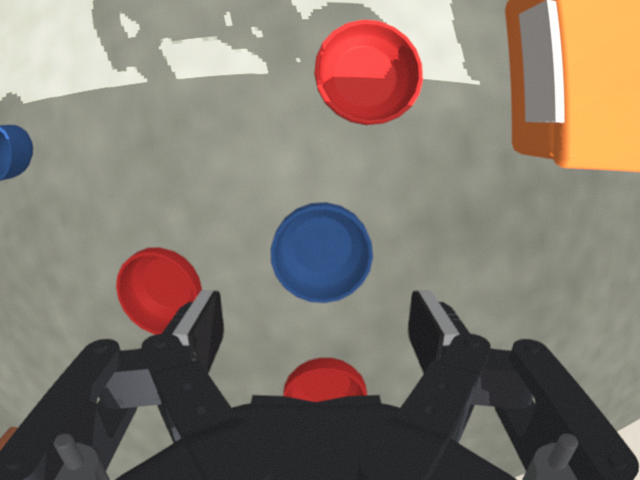

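The wrist view shows the blue lid at (321,252), centred between the pads at columns 218 and 414. Red lids sit well outside the finger paths. Next I align and descend.

Call:
servo_tool --commands '[[[-0.7,0.2,0,0,0,0,0.9],[0,0,3,0,0,0,0.9],[0,0,3,0,0,0,0.9],[0,0,0,0,0,0,0.9],[0,0,0,0,0,0,0.9]]]'

```text
time_s: 2.65
eef_pos: [0.6335, 0.3208, 0.0793]
eef_rot: [0.35, 3.12, 0.002]
force: [0.7, -0.3, 0.7]
grip_width: 0.0765
finger_force: 0.0
```

```bash
python3 w.py w2; python3 - <<'E'
from h import *
p=eyes.camera("wrist");K=p["K"];E=np.array(p["extrinsics"])
s=sensors.observe();T=R.from_rotvec(s["eef_rot"]).as_matrix()
# where would tip points (tool frame: y=+-w/2, z=d) fall
def fish(X):
    c=E[:3,:3]@X+E[:3,3];r=np.arctan2(np.hypot(c[0],c[1]),c[2]);u=c[:2]/np.hypot(c[0],c[1])*r
    return np.array([K[0][2]+K[0][0]*u[0],K[1][2]+K[1][1]*u[1]])
for d in(.008,.012,.016,.02,.025):
    print(d,[np.round(fish(s["eef_pos"]+T@[x,y*s["grip_width"]/2,d])) for y in(-1,1) for x in(-.011,.011)])
print(np.round(fish([.6294,.3183,.026])))
E
```

```text
[0.63351161 0.32080737 0.07927138] 0.07653539916979621 [ 0.73161156 -0.31518427  0.6544849 ] 2.65 [-0.002  0.002 -1.   ]
cm [ 0.35 -0.34 -0.  ]
cm [ -1.8  -65.2   -0.11]
cm [  8.54 -25.37  -0.06]
0.008 [array([222., 340.]), array([216., 291.]), array([410., 340.]), array([416., 291.])]
0.012 [array([224., 335.]), array([219., 287.]), array([408., 335.]), array([414., 287.])]
0.016 [array([226., 330.]), array([221., 283.]), array([406., 330.]), array([411., 283.])]
0.02 [array([228., 325.]), array([224., 279.]), array([404., 325.]), array([409., 279.])]
0.025 [array([231., 320.]), array([226., 275.]), array([402., 320.]), array([406., 275.])]
[309. 266.]
```

View pics/w2.png

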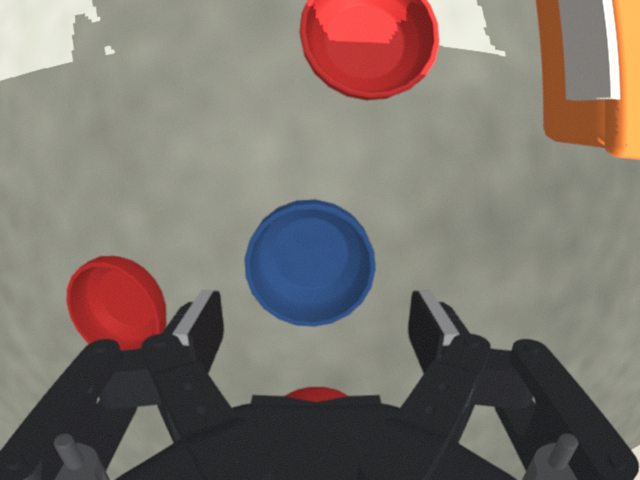

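The wrist view puts the blue lid at (310,263), against a predicted (309,266). The tip corners at (221,292) and (410,292) mean the tips are about 10–13 mm ahead of the TCP at this opening. Next I align and touch the counter gently to measure that.

Call:
servo_tool --commands '[[[0.35,-0.35,0,0,0,0,0.9],[0,0,2.5,0,0,0,0.9],[0,0,2.3,0,0,0,0.9],[0,0,0,0,0,0,0.9],[0,0,0,0,0,0,0.9]]]'

```text
time_s: 3.25
eef_pos: [0.6284, 0.3174, 0.0299]
eef_rot: [0.351, 3.122, 0.0]
force: [-0.2, -0.4, 0.6]
grip_width: 0.0768
finger_force: 0.0
```

Call:
servo_tool --commands '[[[0,0,0.3,0,0,0,0.9],[0,0,0.3,0,0,0,0.9],[0,0,0.2,0,0,0,0.9],[0,0,0,0,0,0,0.9]]]'

```text
time_s: 3.65
eef_pos: [0.6281, 0.3173, 0.0209]
eef_rot: [-0.351, -3.122, 0.0]
force: [-0.1, 0.0, -1.0]
grip_width: 0.0769
finger_force: 0.0
```

```bash
python3 w.py w3
```

```text
[0.62812026 0.31732637 0.02091054] 0.07685229486812294 [-0.08560817  0.01123653 -0.98208309] 3.65 [ 0. -0. -1.]
cm [-0.1   0.12 -0.  ]
cm [-2.260e+00 -6.474e+01  1.000e-02]
cm [  8.08 -24.92   0.  ]
```

No contact at z = 21 mm, so the tips really are set back. I step down finely.

Call:
servo_tool --commands '[[[-0.1,0.1,0.2,0,0,0,0.9],[0,0,0.2,0,0,0,0.9],[0,0,0,0,0,0,0.9]]]'

```text
time_s: 4.0
eef_pos: [0.6292, 0.318, 0.0165]
eef_rot: [-0.351, -3.121, 0.001]
force: [-0.2, -0.2, -0.9]
grip_width: 0.0767
finger_force: 0.0
```

Call:
servo_tool --commands '[[[0,0,0.2,0,0,0,0.9],[0,0,0,0,0,0,0.9]]]'

```text
time_s: 4.2
eef_pos: [0.6295, 0.3182, 0.0153]
eef_rot: [0.351, 3.122, 0.0]
force: [-1.0, -1.0, 3.0]
grip_width: 0.0767
finger_force: 1.7
```

Call:
servo_tool --commands '[[[0,0,0.15,0,0,0,0.9],[0,0,0,0,0,0,0.9]]]'

```text
time_s: 4.4
eef_pos: [0.6296, 0.3182, 0.0152]
eef_rot: [0.351, 3.121, 0.001]
force: [-4.9, -1.7, 13.8]
grip_width: 0.0769
finger_force: 6.6
```

Contact came at TCP z = 15.5 mm with the jaws at 77 mm. The tips should then be about 18.5 mm ahead at 66 mm. I rise so the tips overlap the skirt by about 9 mm, and close.

Call:
servo_tool --commands '[[[0,0,-2.2,0,0,0,0.9],[0,0,0,0,0,0,0.9],[0,0,0,0,0,0,0.6],[0,0,0,0,0,0,0.6],[0,0,0,0,0,0,0.6]]]' --squeeze 30

```text
time_s: 4.9
eef_pos: [0.6299, 0.3184, 0.0363]
eef_rot: [0.351, 3.121, 0.002]
force: [-1.1, -0.6, 11.3]
grip_width: 0.0644
finger_force: 30.6
```

Call:
servo_tool --commands '[[[0,0,0,0,0,0,0.6],[0,0,0,0,0,0,0.6],[0,0,0,0,0,0,0.6]]]'

```text
time_s: 5.2
eef_pos: [0.6299, 0.3185, 0.0363]
eef_rot: [0.351, 3.121, 0.002]
force: [-2.0, -1.5, 10.5]
grip_width: 0.0646
finger_force: 30.6
```

Call:
servo_tool --commands '[[[0,0,-1,0,0,0,0.6],[0,0,-3,0,0,0,0.6],[0,0,-4,0,0,0,0.6],[0,0,-3,0,0,0,0.6],[0,0,0,0,0,0,0.6]]]'

```text
time_s: 5.7
eef_pos: [0.6313, 0.3192, 0.1501]
eef_rot: [0.35, 3.116, 0.007]
force: [0.7, -0.1, -0.5]
grip_width: 0.0648
finger_force: 33.7
```

```bash
python3 w.py w4
```

```text
[0.63131772 0.31924051 0.15008946] 0.0647825122868755 [ 0.68495202 -0.12214016 -0.51208611] 5.7 [-0.005  0.005 -1.   ]
cm [ 0.17 -0.13 -0.  ]
cm [ -2.01 -65.    -0.3 ]
cm [  8.35 -25.18  -0.17]
```

View pics/w4.png

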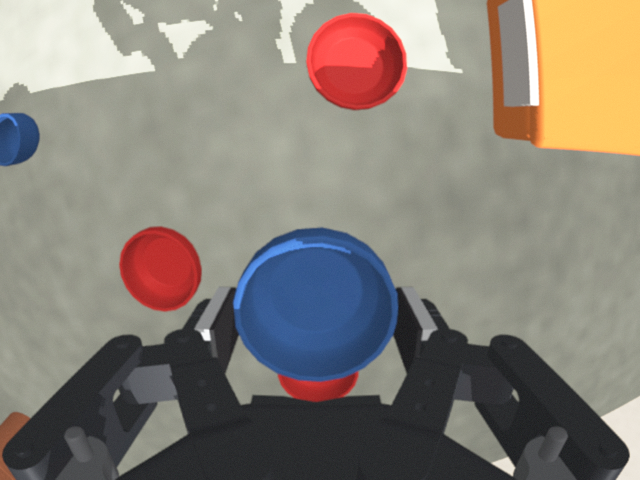

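The middle lid is held level between the pads at (235–395, 228–380). I carry it to the large lid.

Call:
servo_tool --commands '[[[-0.2,-4.9,0,0,0,0,0.6],[-0.2,-4.9,0,0,0,0,0.6],[-0.2,-4.9,0,0,0,0,0.6],[-0.2,-4.9,0,0,0,0,0.6],[-0.2,-4.9,0,0,0,0,0.6]]]'

```text
time_s: 6.25
eef_pos: [0.583, 0.075, 0.1437]
eef_rot: [-0.35, -3.119, 0.002]
force: [1.8, 0.0, -0.4]
grip_width: 0.0642
finger_force: 33.7
```

Call:
servo_tool --commands '[[[-0.2,-4.9,0,0,0,0,0.6],[-0.2,-4.9,0,0,0,0,0.6],[-0.2,-4.9,0,0,0,0,0.6],[-0.2,-4.9,0,0,0,0,0.6],[-0.2,-4.9,0,0,0,0,0.6]]]'

```text
time_s: 6.75
eef_pos: [0.5384, -0.1657, 0.1439]
eef_rot: [-0.35, -3.119, -0.001]
force: [0.6, -0.5, -1.1]
grip_width: 0.0648
finger_force: 33.7
```

Call:
servo_tool --commands '[[[0,-4.9,0,0,0,0,0.6],[0,-4.9,0,0,0,0,0.6],[0,-4.0,0,0,0,0,0.6],[0,-2.1,0,0,0,0,0.6],[0,0,0,0,0,0,0.6]]]'

```text
time_s: 7.25
eef_pos: [0.5018, -0.3234, 0.1434]
eef_rot: [-0.361, -3.117, 0.002]
force: [0.1, -0.5, -1.0]
grip_width: 0.0644
finger_force: 33.7
```

```bash
python3 w.py w5; cat > pair.py <<'E'
from h import *
def circ(p,lo,hi):
    "blob bbox of largest blue component"
E
python3 - <<'E'
from h import *
s=sensors.observe();e=s["eef_pos"];print(e)
for n in("top","scene"):
    p=eyes.camera(n)
    print(n,blobs(p))
E
```

```text
[ 0.50180779 -0.32340634  0.14343113] 0.06443262669232191 [ 0.11219039 -0.53080702 -1.01387884] 7.25 [ 0.004 -0.001 -1.   ]
cm [ 2.23 65.39 -0.08]
cm [-0.36  0.54 -0.  ]
cm [ 1.025e+01  4.029e+01 -2.000e-02]
[ 0.50303369 -0.3205298   0.1436078 ]
top [array([ 447,  265,   62,   63, 2354], dtype=int32), array([276, 278,  20,  21, 321], dtype=int32)]
scene [array([288, 198,  20,  22, 365], dtype=int32), array([ 150,  331,   74,   76, 4149], dtype=int32)]
```

View pics/w5.png

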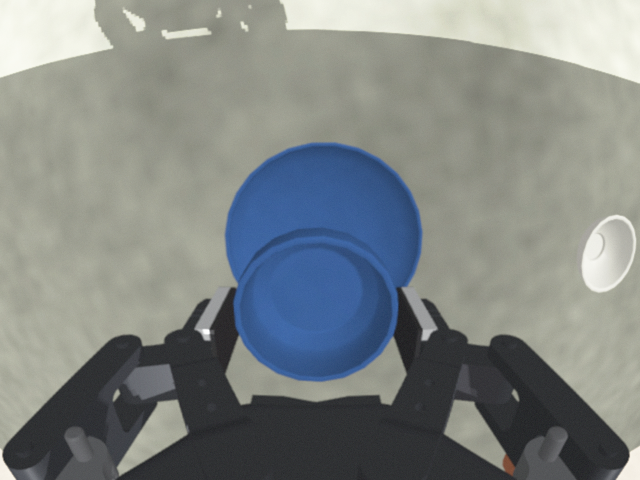

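The held lid shows at (235–397, 233–380) above the large lid at (226–421, 142–300), with the dish clear at (610,253). I align and descend to just above the floor.

Call:
servo_tool --commands '[[[-0.3,0.2,2,0,0,0,0.6],[0,0,4,0,0,0,0.6],[0,0,3,0,0,0,0.6],[0,0,0,0,0,0,0.6],[0,0,0,0,0,0,0.6]]]'

```text
time_s: 7.9
eef_pos: [0.5087, -0.3163, 0.0555]
eef_rot: [-0.347, -3.121, -0.002]
force: [-0.4, -0.7, -0.8]
grip_width: 0.0642
finger_force: 34.0
```

```bash
python3 w.py w6; python3 - <<'E'
from h import *
p=eyes.camera("wrist");K=p["K"];E=np.array(p["extrinsics"])
def fish(X):
    c=E[:3,:3]@X+E[:3,3];r=np.arctan2(np.hypot(c[0],c[1]),c[2]);u=c[:2]/np.hypot(c[0],c[1])*r
    return np.array([K[0][2]+K[0][0]*u[0],K[1][2]+K[1][1]*u[1]])
f=p["frame"].copy();s=sensors.observe();e=s["eef_pos"]
for c,r,z,col in((( .5065,-.319),.068,.024,(255,255,0)),(e[:2],.033,e[2]-.0363+.026,(0,255,0))):
    for a in np.linspace(0,6.28,60): cv2.circle(f,tuple(int(v) for v in fish(np.array([c[0]+r*np.cos(a),c[1]+r*np.sin(a),z]))),1,col,-1)
save("w6o",f)
E
```

```text
[ 0.50869463 -0.31631758  0.05547784] 0.06420047566830621 [-0.44135734 -0.70908762 -0.75207453] 7.9 [ 0.001  0.001 -1.   ]
cm [ 2.18 64.56  0.07]
cm [ 0.16 -0.31 -0.  ]
cm [10.42 39.54  0.05]
```

View pics/w6o.png

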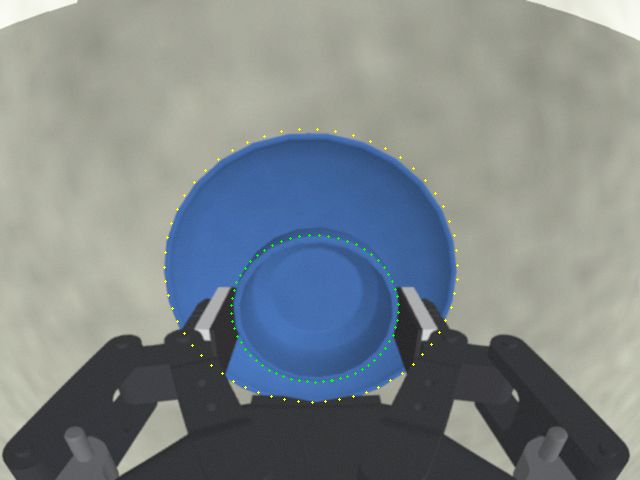

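The overlay matches both rims to about 1 mm, with large-rim dots at (165–458, 130–402) and middle-rim dots at (232–399, 236–382). I make the small correction and lower.

Call:
servo_tool --commands '[[[0.1,-0.3,0.5,0,0,0,0.6],[0,0,0.5,0,0,0,0.6],[0,0,0.2,0,0,0,0.6],[0,0,0,0,0,0,0.6]]]'

```text
time_s: 8.4
eef_pos: [0.5063, -0.3205, 0.0432]
eef_rot: [-0.351, -3.121, -0.0]
force: [-0.0, 0.0, -0.8]
grip_width: 0.0645
finger_force: 34.0
```

Call:
servo_tool --commands '[[[0,0,0.15,0,0,0,0.6],[0,0,0.1,0,0,0,0.6],[0,0,0,0,0,0,0.6]]]'

```text
time_s: 8.7
eef_pos: [0.5065, -0.3205, 0.0408]
eef_rot: [-0.351, -3.122, -0.0]
force: [-0.6, -0.1, -1.2]
grip_width: 0.0646
finger_force: 34.0
```

Call:
servo_tool --commands '[[[0,0.1,0.1,0,0,0,0.6],[0,0,0.1,0,0,0,0.6],[0,0,0,0,0,0,0.6]]]'

```text
time_s: 9.0
eef_pos: [0.5069, -0.3194, 0.0394]
eef_rot: [0.351, 3.122, -0.0]
force: [-0.9, 1.0, 3.8]
grip_width: 0.0646
finger_force: 34.4
```

Call:
servo_tool --commands '[[[0,0,0.1,0,0,0,0.6],[0,0,0,0,0,0,0.6]]]'

```text
time_s: 9.2
eef_pos: [0.5069, -0.3194, 0.0393]
eef_rot: [0.351, 3.121, -0.0]
force: [-3.3, 2.2, 12.4]
grip_width: 0.0643
finger_force: 35.2
```

It seated at the expected height, 39.4 mm. I open slightly and rise.

Call:
servo_tool --commands '[[[0,0,-0.1,0,0,0,0.75],[0,0,0,0,0,0,0.85],[0,0,0,0,0,0,0.85],[0,0,0,0,0,0,0.85]]]'

```text
time_s: 9.6
eef_pos: [0.5067, -0.3196, 0.0387]
eef_rot: [-0.351, -3.122, -0.0]
force: [0.3, 0.1, -0.2]
grip_width: 0.0723
finger_force: 0.0
```

Call:
servo_tool --commands '[[[0,0,-1,0,0,0,0.85],[0,0,-3,0,0,0,0.85],[0,0,-4,0,0,0,0.7],[0,0,-2,0,0,0,0.7],[0,0,0,0,0,0,0.7]]]'

```text
time_s: 10.1
eef_pos: [0.5085, -0.3205, 0.143]
eef_rot: [0.35, 3.116, -0.004]
force: [0.5, 0.1, 0.2]
grip_width: 0.0596
finger_force: 0.0
```

```bash
python3 w.py w7; cat > ov.py <<'E'
from h import *
def ov(circles,name,fit=None):
    p=eyes.camera("wrist");K=p["K"];E=np.array(p["extrinsics"])
    f=p["frame"].copy()
    for c,r,z,col in circles:
        for a in np.linspace(0,6.28,60):
            C=E[:3,:3]@np.array([c[0]+r*np.cos(a),c[1]+r*np.sin(a),z])+E[:3,3];h=np.hypot(C[0],C[1]);u=C[:2]/h*np.arctan2(h,C[2])
            cv2.circle(f,(int(K[0][2]+K[0][0]*u[0]),int(K[1][2]+K[1][1]*u[1])),1,col,-1)
    save(name,f)
E
python3 -c "
from ov import *
ov([((.5065,-.319),.068,.024,(255,255,0)),((.5065,-.319),.033,.029,(0,255,0))],'w7o')"
```

```text
[ 0.50852408 -0.32048627  0.14299531] 0.0595959598705662 [0.50362522 0.10916183 0.23506615] 10.1 [-0.006 -0.002 -1.   ]
cm [ 2.4  64.97 -0.15]
cm [ 0.23  0.1  -0.  ]
cm [10.58 39.93 -0.15]
```

View pics/w7o.png

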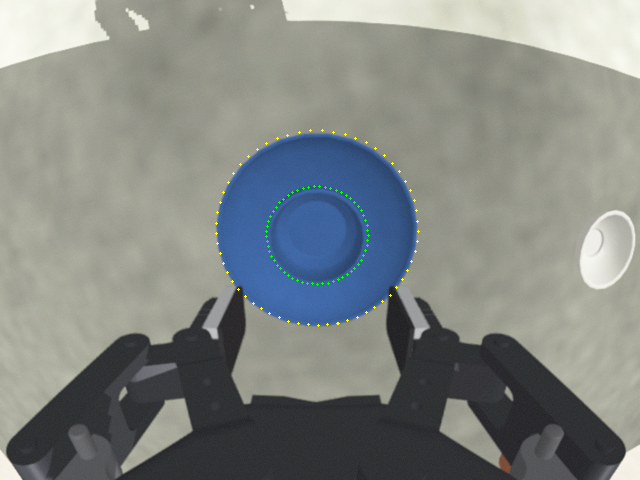

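The middle lid's rim at (267–368, 187–284) is centred on its predicted circle inside the large one at (217–418, 130–325). Now I go to the small lid.

Call:
servo_tool --commands '[[[1.2,4.4,0,0,0,0,0.7],[1.2,4.4,0,0,0,0,0.7],[1.2,4.4,0,0,0,0,0.7],[1.2,4.4,0,0,0,0,0.7],[1.2,4.4,0,0,0,0,0.7]]]'

```text
time_s: 10.7
eef_pos: [0.4959, -0.09, 0.1378]
eef_rot: [-0.351, -3.12, -0.0]
force: [0.9, -0.1, -0.4]
grip_width: 0.0597
finger_force: 0.0
```

Call:
servo_tool --commands '[[[1.2,4.5,0,0,0,0,0.7],[1.2,4.5,0,0,0,0,0.7],[1.2,4.5,0,0,0,0,0.7],[0.9,4.4,0,0,0,0,0.7],[0,0,0,0,0,0,0.7]]]'

```text
time_s: 11.2
eef_pos: [0.4919, 0.1005, 0.1381]
eef_rot: [-0.335, -3.122, -0.006]
force: [-0.2, -0.4, 0.6]
grip_width: 0.0599
finger_force: 0.0
```

Call:
servo_tool --commands '[[[0,0,0,0,0,0,0.7]]]'

```text
time_s: 11.3
eef_pos: [0.4921, 0.0939, 0.1379]
eef_rot: [-0.345, -3.12, 0.001]
force: [0.3, -1.4, 0.2]
grip_width: 0.0597
finger_force: 0.0
```

```bash
python3 w.py w8; cat > fit.py <<'E'
from h import *
def wfit(guess,rt,zt,rb,z0=0):
    "fit a lid's bbox of blue in the wrist (fisheye) picture"
    p=eyes.camera("wrist");K=p["K"];E=np.array(p["extrinsics"]);t=np.linspace(0,2*np.pi,60)
    def pr(c):
        P=np.array([[c[0]+r*np.cos(a),c[1]+r*np.sin(a),z] for r,z in((rt,z0+zt),(rb,z0)) for a in t])@E[:3,:3].T+E[:3,3]
        h=np.hypot(P[:,0],P[:,1]);U=P[:,:2]/h[:,None]*np.arctan2(h,P[:,2])[:,None]*[K[0][0],K[1][1]]+[K[0][2],K[1][2]]
        return np.r_[U.min(0),U.max(0)]
    g=pr(guess);gc=(g[:2]+g[2:])/2
    b=min(blobs(p),key=lambda s:np.hypot(*(s[:2]+s[2:4]/2-gc)));bb=np.r_[b[:2],b[:2]+b[2:4]]-.5
    r=least_squares(lambda c:pr(c)-bb,guess);return r.x,r.fun
E
python3 -c "
from fit import *
x,f=wfit((.494,.0923),.022,.036,.013);print(x,f)
s=sensors.observe();print(s['eef_pos'],100*R.from_rotvec(s['eef_rot']).as_matrix().T[:2,:2]@(x-s['eef_pos'][:2]))"
```

```text
[0.49206937 0.09390318 0.13788351] 0.059717072397713206 [ 0.29811578 -1.37590892  0.24396394] 11.3 [ 0.002 -0.001 -1.   ]
cm [-8.5  24.9  -0.04]
cm [-1.043e+01 -3.998e+01  1.000e-02]
cm [-0.22 -0.11 -0.  ]
[0.49266147 0.09262506] [-0.74602718  2.28529323  0.74522261 -2.51534849]
[0.49243705 0.09140328 0.13810479] [0.00538703 0.12410547]
```

Call:
servo_tool --commands '[[[-0.1,0.1,3,0,0,0,0.7],[0,0,3,0,0,0,0.7],[0,0,1.5,0,0,0,0.7],[0,0,0,0,0,0,0.7],[0,0,0,0,0,0,0.7]]]'

```text
time_s: 11.9
eef_pos: [0.4942, 0.0922, 0.0639]
eef_rot: [-0.354, -3.121, 0.001]
force: [0.1, -0.6, 0.8]
grip_width: 0.0595
finger_force: 0.0
```

Call:
servo_tool --commands '[[[0,0,0.7,0,0,0,0.7],[0,0,0.6,0,0,0,0.7],[0,0,0,0,0,0,0.7],[0,0,0,0,0,0,0.7]]]'

```text
time_s: 12.3
eef_pos: [0.4942, 0.0935, 0.051]
eef_rot: [0.351, 3.122, -0.0]
force: [-0.4, 0.4, 0.5]
grip_width: 0.0599
finger_force: 0.0
```

Call:
servo_tool --commands '[[[0,-0.1,0.1,0,0,0,0.7],[0,0,0,0,0,0,0.4],[0,0,0,0,0,0,0.4],[0,0,0,0,0,0,0.4],[0,0,0,0,0,0,0.4]]]' --squeeze 25

```text
time_s: 12.8
eef_pos: [0.494, 0.0925, 0.0503]
eef_rot: [0.351, 3.122, -0.0]
force: [-1.6, -0.0, 5.7]
grip_width: 0.0424
finger_force: 25.2
```

Call:
servo_tool --commands '[[[0,0,0,0,0,0,0.4],[0,0,0,0,0,0,0.4]]]'

```text
time_s: 13.0
eef_pos: [0.494, 0.0925, 0.0502]
eef_rot: [0.351, 3.122, -0.0]
force: [-1.5, -0.8, 5.5]
grip_width: 0.0424
finger_force: 25.2
```

Call:
servo_tool --commands '[[[0,0,-1,0,0,0,0.4],[0,0,-3,0,0,0,0.4],[0,0,-4,0,0,0,0.4],[0,0,-2,0,0,0,0.4],[0,0,0,0,0,0,0.4]]]'

```text
time_s: 13.5
eef_pos: [0.4956, 0.093, 0.1532]
eef_rot: [0.35, 3.116, 0.003]
force: [0.0, 0.6, -1.1]
grip_width: 0.0423
finger_force: 25.7
```

```bash
sed -i 's/.5065,-.319/.5067,-.3192/' w.py; python3 w.py w9; python3 -c "
from fit import *
s=sensors.observe();e=s['eef_pos'];x,f=wfit(e[:2],.022,.036,.013,e[2]-.050);print(e,x,f,s['grip_width'])"
```

```text
[0.49555541 0.09298222 0.15318714] 0.04228044884691175 [ 0.03403875  0.57836462 -1.07438155] 13.5 [-0.005  0.002 -1.   ]
cm [-8.04 24.94  0.1 ]
cm [-10.24 -39.94  -0.04]
cm [ 0.14 -0.1  -0.  ]
[0.49464532 0.0927186  0.15142361] [0.49387746 0.09257444] [-0.75466767  3.23782573  0.75226508 -3.2656291 ] 0.042036742266258094
```

Call:
servo_tool --commands '[[[-1.2,-4.5,0,0,0,0,0.4],[-1.2,-4.5,0,0,0,0,0.4],[-1.2,-4.5,0,0,0,0,0.4],[-1.2,-4.5,0,0,0,0,0.4],[-1.2,-4.5,0,0,0,0,0.4]]]'

```text
time_s: 14.1
eef_pos: [0.5015, -0.1417, 0.1484]
eef_rot: [-0.35, -3.119, -0.001]
force: [0.8, 1.0, -0.2]
grip_width: 0.0424
finger_force: 25.7
```

Call:
servo_tool --commands '[[[-1.2,-4.5,0,0,0,0,0.4],[-1.2,-4.5,0,0,0,0,0.4],[-1.2,-4.5,0,0,0,0,0.4],[-0.7,-3.9,0,0,0,0,0.4],[0,0,0,0,0,0,0.4]]]'

```text
time_s: 14.6
eef_pos: [0.5029, -0.3265, 0.1477]
eef_rot: [-0.364, -3.117, 0.005]
force: [-0.3, -0.4, -1.0]
grip_width: 0.0422
finger_force: 25.8
```

Call:
servo_tool --commands '[[[0,0,2,0,0,0,0.4],[0,0,2,0,0,0,0.4],[0,0,0,0,0,0,0.4],[0,0,0,0,0,0,0.4]]]'

```text
time_s: 15.0
eef_pos: [0.5053, -0.3186, 0.109]
eef_rot: [-0.35, -3.12, -0.002]
force: [-0.8, -0.3, -0.5]
grip_width: 0.0425
finger_force: 25.8
```

```bash
python3 w.py w10; python3 -c "
from ov import *
e=sensors.observe()['eef_pos']
ov([((.5067,-.3192),.068,.024,(255,255,0)),((.5067,-.3192),.033,.029,(0,255,0)),(e[:2],.022,e[2]-.014,(255,255,255))],'w10o')"
```

```text
[ 0.50534443 -0.31855607  0.10900144] 0.04248583481628998 [-0.80022626 -0.33874692 -0.50886982] 15.0 [ 0.003  0.001 -1.   ]
cm [ 2.   64.85  0.07]
cm [-0.15 -0.03 -0.  ]
cm [10.2  39.82  0.06]
```

View pics/w10o.png

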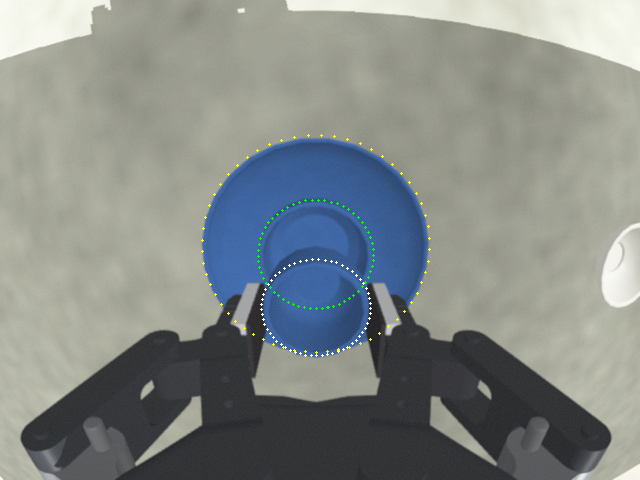

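The overlay circles fit: the middle rim at (258–374, 200–309) and the held small rim at (263–371, 260–355). I lower toward a TCP height of about 56 mm.

Call:
servo_tool --commands '[[[-0.1,0,2,0,0,0,0.4],[0,0,1.6,0,0,0,0.4],[0,0,0.6,0,0,0,0.4],[0,0,0,0,0,0,0.4],[0,0,0,0,0,0,0.4]]]'

```text
time_s: 15.6
eef_pos: [0.5073, -0.3198, 0.0688]
eef_rot: [0.351, 3.121, -0.001]
force: [0.2, -0.2, 0.1]
grip_width: 0.0422
finger_force: 25.8
```

Call:
servo_tool --commands '[[[0,0,0.3,0,0,0,0.4],[0,0,0,0,0,0,0.4]]]'

```text
time_s: 15.8
eef_pos: [0.507, -0.3197, 0.0653]
eef_rot: [0.351, 3.121, -0.001]
force: [0.1, 0.2, -1.7]
grip_width: 0.0421
finger_force: 25.8
```

Call:
servo_tool --commands '[[[0,0,0.4,0,0,0,0.4],[0,0,0.3,0,0,0,0.4],[0,0,0,0,0,0,0.4],[0,0,0,0,0,0,0.4]]]'

```text
time_s: 16.2
eef_pos: [0.5067, -0.3195, 0.0577]
eef_rot: [-0.351, -3.122, -0.0]
force: [0.5, 1.0, -0.7]
grip_width: 0.0426
finger_force: 25.8
```

Call:
servo_tool --commands '[[[0,0,0.1,0,0,0,0.4],[0,0,0.1,0,0,0,0.4],[0,0,0,0,0,0,0.4]]]'

```text
time_s: 16.5
eef_pos: [0.5069, -0.3196, 0.0563]
eef_rot: [0.351, 3.121, -0.0]
force: [-0.3, 0.5, 3.6]
grip_width: 0.0422
finger_force: 26.1
```

Contact came at 56.3 mm, as expected. I release (the pads lift slightly as they open) and retreat.

Call:
servo_tool --commands '[[[0,0,0,0,0,0,0.55],[0,0,0,0,0,0,0.65],[0,0,0,0,0,0,0.65],[0,0,0,0,0,0,0.65]]]'

```text
time_s: 16.9
eef_pos: [0.5067, -0.3196, 0.0558]
eef_rot: [-0.351, -3.122, -0.0]
force: [-0.5, -0.1, 0.4]
grip_width: 0.0554
finger_force: 0.0
```

Call:
servo_tool --commands '[[[0,0,-1,0,0,0,0.65],[0,0,-3,0,0,0,0.65],[0,0,-4,0,0,0,0.65],[0,0,-4,0,0,0,0.65],[0,0,0,0,0,0,0.65]]]'

```text
time_s: 17.4
eef_pos: [0.5095, -0.3209, 0.1824]
eef_rot: [0.35, 3.113, -0.007]
force: [0.1, -0.8, 0.2]
grip_width: 0.0554
finger_force: 0.0
```

Call:
servo_tool --commands '[[[4,0,0,0,0,0,0.65],[4,0,0,0,0,0,0.65],[0,0,0,0,0,0,0.65],[0,0,0,0,0,0,0.65],[0,0,0,0,0,0,0.65]]]'

```text
time_s: 17.9
eef_pos: [0.4298, -0.302, 0.1763]
eef_rot: [0.35, 3.12, -0.001]
force: [0.8, 0.0, 0.3]
grip_width: 0.0553
finger_force: 0.0
```

```bash
python3 - <<'E'
from h import *
# check numerically: edges near the predicted rims in the top & scene views, networks for centres
for n in("top","scene"):
    p=eyes.camera(n)
    print(n,"large",np.round(locate(p,(.5067,-.3192),.068,.024,.034)[0],4))
    for k,z in(("small_c",.024),("middle_c",.016),("dish_c",.015)):
        for r in eyes.place_of(k,p)[:5]: print(n,k,round(r["score"],2),np.round(onz(p,r["centre"],z),3))
p=eyes.camera("wrist")
for k in("small_c","middle_c","large_c"):
    for r in eyes.recognise(k,p)[:2]: print("wrist",k,round(r["score"],2),np.round(r["bbox"]))
K=p["K"];E=np.array(p["extrinsics"])
for k,r,z in(("small",.022,.042),("middle",.033,.029),("large",.068,.024)):
    a=np.linspace(0,6.28,60);P=np.c_[.5067+r*np.cos(a),-.3192+r*np.sin(a),0*a+z]@E[:3,:3].T+E[:3,3]
    h=np.hypot(P[:,0],P[:,1]);U=P[:,:2]/h[:,None]*np.arctan2(h,P[:,2])[:,None]*K[0][0]+[K[0][2],K[1][2]]
    print("pred",k,np.round(np.r_[U.min(0),U.max(0)]))
E
```

```text
top large [ 0.51   -0.3198]
top small_c 0.78 [ 0.512 -0.328  0.024]
top middle_c 0.88 [0.523 0.376 0.016]
top middle_c 0.87 [0.744 0.301 0.016]
top middle_c 0.86 [ 0.504 -0.317  0.016]
top middle_c 0.61 [0.634 0.195 0.016]
top dish_c 0.74 [ 0.581 -0.092  0.015]
scene large [ 0.5073 -0.3182]
scene small_c 0.9 [ 0.511 -0.316  0.024]
scene middle_c 0.88 [0.744 0.301 0.016]
scene middle_c 0.63 [0.522 0.374 0.016]
scene middle_c 0.56 [0.632 0.205 0.016]
scene dish_c 0.92 [ 0.57  -0.083  0.015]
wrist small_c 0.92 [286. 295. 342. 354.]
wrist middle_c 0.6 [276. 280. 356. 356.]
wrist large_c 0.63 [243. 241. 390. 381.]
pred small [288. 304. 344. 352.]
pred middle [276. 284. 357. 354.]
pred large [235. 239. 398. 382.]
```

The observed boxes match the nested predictions within a few pixels, and the dish hasn't moved. I hand in.

```bash
python3 -c "
from bench import workorder
print(workorder.hand_in())"
```

```text
the job is handed in; nothing more can be done
None
```

I nested the three blue lids level and centred to within a few millimetres by the cameras, let go, left the dish and red look-alikes where they were, and handed the job in at about 18 s; no verdict came back.

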